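Open the receipt printer for a new roll

TASK

The receipt printer beside the till has run out of paper: open it so that the new roll can be dropped in. Find the flush release button in the flat panel of its front deck (it is easier felt than seen), press it in with a fingertip so that the cover springs up, let the button come back, then push the cover all the way back until it stands open by itself. Only touch and push, without forcing anything, and leave the new roll and the bell where they stand.

Things in the scene. Friction and masses are not known exactly. Their poses are not given: they have to be found in the camera images.
- printer: Receipt printer, warm grey plastic, 152 mm deep (x), 168 wide (y), 110 high, fixed to the counter. Origin: centre of its underside, z = 0; x points from its front to its back, z up. Top: in front a deck (x -76 to -18 mm, rim z = 110) with a dark inlaid panel, behind it the cover (x -13 to 66, top z = 110).
- panel_mid (a point): Middle of the inlaid panel's face, at x = -46, y = 0, z = 107 mm in the printer's frame. The panel is flat, hard, dark grey, seen over 48 mm (x) by 80 mm (y). In it is the release button: its centre is on the panel's middle line (x = -46), at a y anywhere from -20 to 20 mm, different every time and not reported: feel or look for it.
- release (a joint): Push of the release button, m: 0 up, 0.004 fully in (down). A plain rectangle of the panel's plastic, 40 mm (x) by 36 (y), hairline gap round it, flat face 2 mm below the panel's (z = 105 mm). A fingertip must be wholly inside it, else it stops hard on the panel. Sprung: gives at 1.2 N, 4.5 N at the bottom, comes back up; frees the cover at about 0.0025.
- cover (a joint): Angle of the cover, rad: 0 shut and caught, 1.92 fully back at its stop. 168 mm wide, 90 g, slick plastic. When freed a spring throws it to about 1.2 within 1 s and holds it there. Pushed back past upright (1.57) it falls to the stop and stays; let go before, it falls back to 1.2.
- cover_hinge (a point): Middle of the cover's hinge line, at x = 65.5, y = 0, z = 105 mm in the printer's frame; the line runs along the printer's y.
- cover_edge (a point): Middle of the cover's free edge, 79 mm from the hinge, on its top face; moves with the cover (at 1.2 rad 76 mm above and 23 before the hinge). Under it hangs a 124 mm wide flange with a foot, which with the cover shut is 79 to 82 mm before and 14 to 20 below the hinge line; at 1.2 rad it is the foremost and lowest part of the edge, 66 mm above and 47 before the hinge.
- paper_roll: New paper roll, white, a loose upright cylinder 58 mm across and 80 high with a 13 mm bore, on the counter left of the printer. Origin: centre of its underside. Not to be disturbed.
- counter_bell: Counter bell, 76 mm across and 56 high, loose on the counter. Origin: centre of its underside. Not to be disturbed.

How it is judged:
On the way, in this order (a step that is already met when the one before it is completed fails the run):
1. the release button is pressed in while the cover is still down (value of joint release above 0.002 m and value of joint cover below 0.3 rad).
2. the cover has sprung up and the button has been let go (value of joint cover above 0.5 rad and value of joint release below 0.001 m), for 0.1 s.
At the end, for the whole second after the job is handed in: The cover stands by itself more than 1.75 rad open (its stop is at 1.92) and at rest, the release button is up (less than 1 mm in), and the new roll and the bell are within 15 mm of where they started (value of joint cover above 1.75 rad and velocity of joint cover below 0.1 rad/s and value of joint release below 0.001 m and distance of each of paper_roll, counter_bell from where it was at the start of the episode below 0.015 m); the robot touches nothing.
It fails at once if the new roll is lifted, tipped or moved by more than 15 mm (distance of paper_roll from where it was at the start of the episode above 0.015 m or angle between paper_roll's own z axis and vertical above 0.3 rad).
It fails at once if the bell is lifted or moved by more than 15 mm (distance of counter_bell from where it was at the start of the episode above 0.015 m).
It fails at once if a finger presses on something with more than 50 N (contact force between the fingers and anything else above 50 N).
It also fails if it takes over 48 s, if anything falls off the work surface, if the arm or the gripper's body presses on something with over 40 N, if the wrist force passes 120 N, or if a joint passes its speed limit or range.

ROBOT

A 7-joint arm with a two-finger parallel gripper is mounted at the origin on a cart in front of the work surface, level with it; the furniture and walls round the work are solid. World frame = base frame: x ahead of the robot, y to its left, z up, the work surface at z = 0. Lengths are in m, angles in rad, forces in N, time in s.
With the tool pointing down it reaches from about 0.4 to 0.9 m from the base axis. Payload 5.5 kg.
Tool frame: the origin (TCP) lies at the very end of the fingers, on their centre line; the grasp point (between the pads) lies manip.hold_point_z behind it (manip.hold_point_z is the distance from the TCP to the grasp point, in m); z points along the fingers, y is the line along which they close (so a half turn about z gives the same grasp; the last joint's range is limited). The gripper opens to 92 mm and grips with 3 to 60 N. Pads are 19 mm wide; open, the fingers measure 130 mm over their backs; the gripper's body (75 mm by 190 mm) begins 47 mm behind the grasp point.
Start: joints at [1.542, 0.501, -0.427, 1.55, 0.221, 1.138, -0.21], TCP at [0.187, -0.623, 0.227] pointing down, gripper open.
Joint ranges: [-2.88, 2.88], [-0.31, 2.03], [-1.54, 1.56], [0.2, 2.42], [-1.41, 4.55], [0.19, 2.02], [-2.57, 2.57]. Speed limits (rad/s): [2.57, 2.57, 3.14, 3.14, 3.14, 3.14, 3.14].

INTERFACE

Orientations are given as a 3x3 rotation matrix whose columns are the frame's x, y, z axes.
In Python, from plant import manip, vision gives the robot as it stands. The module is installed in compiled form; this text tells all that it offers.
- The arm moves only by the shell command python3 -m inch 'ROWS' [FORCE]. ROWS is JSON, a list of rows, each a list of 3 entries, a list of its own where there are three numbers: the shift along the tool's x, y, z in cm, then the turn, a rotation vector about the tool's x, y, z in degrees, then the finger opening in cm, from 0 to 9.18. In form: [[[tx, ty, tz], [ax, ay, az], hand], ...]. A call has 1 to 5 rows; each row shifts and turns the commanded pose from where the row before left it, along the tool's axes as they then stand; what a row does not reach is not made up. A row lasts 1/8 s, in which the tool goes at most 62.5 mm and 10.7 degrees, less where a joint would pass 70% of its speed; a pose out of reach is approached as far as the arm can. A call with a gripper value outside its range is refused whole. The fingers move at their own pace and stop on an object; FORCE is the grip in N (left out, the last holds). Time passes only in rows, so rows that do not move let the fingers close. It gives the time, the measured TCP pose, the force, the opening and the grip force at its end, in the units of the state.
- manip.sense(): the state, without advancing time (a new reading comes with each control period).
- vision.read_camera(name): name is "scene" or "top" or "wrist"; returns a dict with "img" (400x640x3 uint8, red, green, blue), "depth" (400x640 float32, m along the optical axis (not along the pixel's ray), 0 where there is no reading), "mtx" (3x3 intrinsics, pixels), "world_from_camera" (4x4, takes a point from camera to world coordinates). Camera axes: x right, y down, z forward; pixel columns grow to the right and rows downward; lengths in m; the calibration is good to about 2 mm. The wrist camera is an equidistant fisheye: a pixel r from the principal point sees the ray r / f radians off the axis. A picture is of the moment at which its call begins.
- manip.sign_off(): hands the job in; it is judged then, once.
The state is a dict: "t": time; "joints": joint angles; "qvel": joint speeds; "tau": joint torques, N m; "position": TCP position; "ee_rot": TCP orientation; "contact_force": force on the tool from outside, world axes, zero at the start; "torque": the same for the moment, N m; "grip_width": finger opening in m; "finger_force": force on a finger pad.
Only numpy, scipy, OpenCV 4.12 (cv2) and the standard library are available. Lean on these libraries where they do the work, as an engineer would, in place of code of your own. Each camera call takes 0.05 s, during which the arm holds its last target. There are 200 camera calls.

## Working session

There is one attempt and no reset: what is moved stays moved. The work goes in short steps, Python scripts to look and compute and a shell command to move; the robot and the scene stay as the last step left them, time stands still between calls to the robot, and variables do not carry over. Pictures are saved under pics/ and viewed, at most 10 in all, crops included, and the job is handed in when it is done.

```bash
mkdir -p pics
python3 - <<'E'
from plant import manip, vision
import cv2,numpy as np
s=manip.sense(); print(s['t'],s['position'],np.round(s['ee_rot'],3).tolist(),s['contact_force'],manip.hold_point_z)
for n in("scene","top"):
    c=vision.read_camera(n); cv2.imwrite(f'pics/{n}.png',c['img'][:,:,::-1]); np.savez(f'{n}.npz',**c)
E
```

```text
0.0 [ 0.18672492 -0.62186214  0.22566312] [[0.958, 0.288, -0.001], [0.288, -0.958, 0.002], [0.0, -0.002, -1.0]] [0.38306518 0.05608957 0.15494515] 0.0188
```

View pics/top.png

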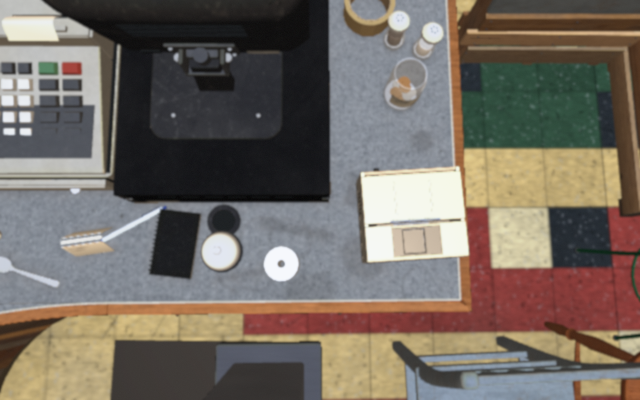

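View pics/scene.png

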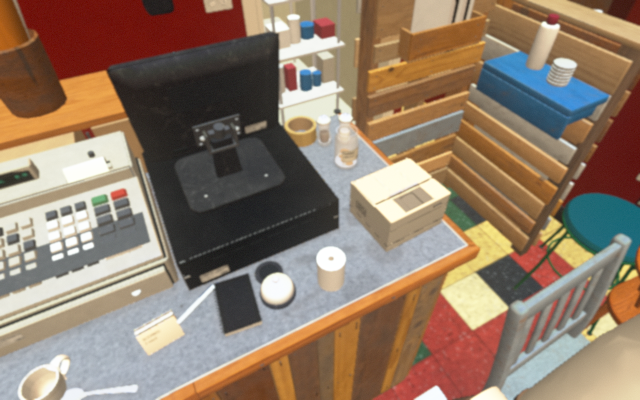

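The top view shows the printer at about (415,215), with the panel at about (417,241) and a square outline in it at about (413,241). The roll is at (281,264) and the bell at (221,251). Next I measure these.

```bash
cat > h.py <<'E'
import numpy as np
def cloud(c):
    v,u=np.mgrid[0:400,0:640]; K=c['mtx']; d=c['depth']
    p=np.stack([(u-K[0,2])/K[0,0]*d,(v-K[1,2])/K[1,1]*d,d],-1); T=c['world_from_camera']
    P=p@T[:3,:3].T+T[:3,3]; P[d==0]=np.nan
    return P
E
python3 - <<'E'
import numpy as np,cv2
from h import cloud
c=np.load('top.npz'); P=cloud(c)
for u,v in[(415,195),(413,241),(400,255),(440,255),(281,260),(221,251),(460,290),(300,150)]: print(u,v,np.round(P[v,u],4))
z=P[:,:,2]; m=np.zeros(z.shape,bool); m[160:270,350:475]=True
m&=(z>.1)&(z<.12); q=P[m][:,:2].astype(np.float32); print(m.sum(),cv2.minAreaRect(q),cv2.boxPoints(cv2.minAreaRect(q)))
im=c['img'].astype(int); dk=m&(im.sum(2)<520); dk[:226]=0
cv2.imwrite('pics/crop.png',cv2.resize(c['img'][160:270,350:475,::-1],None,fx=6,fy=5.4,interpolation=cv2.INTER_CUBIC))
for n,(u0,u1,v0,v1) in dict(roll=(260,302,244,284),bell=(198,245,228,275)).items():
    s=P[v0:v1,u0:u1].reshape(-1,3); s=s[s[:,2]>.03]; print(n,np.nanmin(s,0),np.nanmax(s,0))
E
```

```text
415 195 [ 0.5365 -0.3207  0.1099]
413 241 [ 0.4602 -0.3154  0.1067]
400 255 [ 0.4373 -0.293   0.1079]
440 255 [ 0.4369 -0.3591  0.1078]
281 260 [ 0.4314 -0.0953  0.0625]
221 251 [0.4481 0.0108 0.0443]
460 290 [ 0.3755 -0.421   0.0007]
300 150 [ 0.6138 -0.129   0.1092]
8815 ((0.5063021183013916, -0.31791502237319946), (0.15208852291107178, 0.1690463274717331), 3.3720946311950684) [[ 0.42541784 -0.23801115]
 [ 0.4353612  -0.40676478]
 [ 0.5871864  -0.3978189 ]
 [ 0.57724303 -0.22906527]]
roll [ 0.39779858 -0.12451321  0.03002359] [ 0.45292165 -0.06747027  0.08530003]
bell [ 0.41868649 -0.01319075  0.0300385 ] [0.47888637 0.04677893 0.05854868]
```

View pics/crop.png

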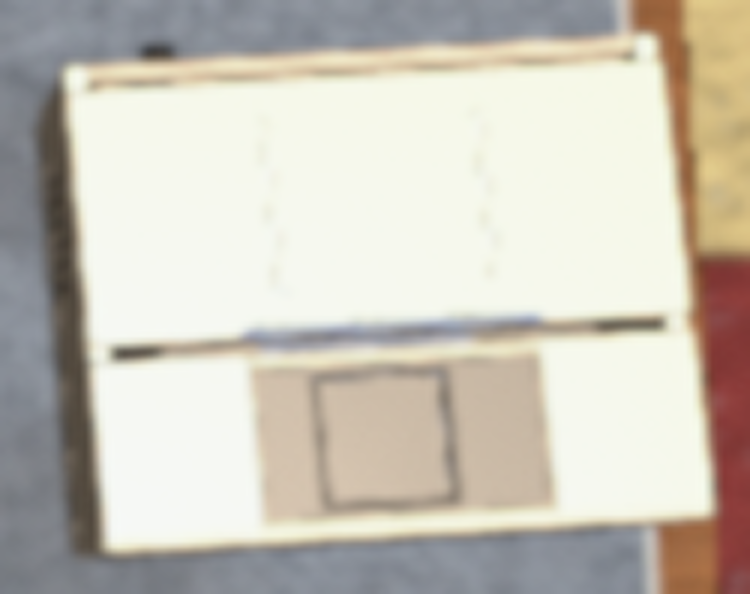

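The outline is the button, with its centre at crop (386,437), which is about world (0.460, -0.316). That is about +4.5 mm in printer y. The sizes and heights match the brief, with a printer yaw of 3.4°. I'll press with the left finger of the open gripper, so the other finger hangs clear beyond the printer's right side. That puts the TCP at about (0.463, -0.371).

```bash
python3 -m inch '[[[0,0,0],[0,0,6.65],9.18],[[0,0,0],[0,0,6.65],9.18],[[4.8,-3.9,0],[0,0,0],9.18],[[4.8,-3.9,0],[0,0,0],9.18],[[4.8,-3.9,0],[0,0,0],9.18]]' && python3 -m inch '[[[4.8,-3.9,0],[0,0,0],9.18],[[4.8,-3.9,0],[0,0,0],9.18],[[4.8,-3.9,0],[0,0,0],9.18],[[0,0,4],[0,0,0],9.18],[[0,0,3],[0,0,0],9.18]]'
cat > st.py <<'E'
from plant import manip
import numpy as np
s=manip.sense(); R=s['ee_rot'];p=s['position']
print(s['t'],np.round(p,4),'axes',np.round(R.T,3).tolist(),'F',np.round(s['contact_force'],2),s['grip_width'])
y=np.radians(3.37);A=np.array([[np.cos(y),-np.sin(y),0],[np.sin(y),np.cos(y),0],[0,0,1]])
q=A.T@(p-[.5063,-.3179,0]); print('printer mm',np.round(1e3*q,1),'left finger',np.round(1e3*(q-A.T@R[:,1]*.0555),1))
E
python3 st.py
```

```text
t: 0.72
position: [0.3248, -0.4955, 0.2263]
ee_rot: [[0.998, 0.059, -0.0], [0.059, -0.998, 0.001], [-0.0, -0.001, -1.0]]
contact_force: [0.1, -0.4, 0.3]
grip_width: 0.0917
finger_force: 0.0
t: 1.35
position: [0.461, -0.3703, 0.1553]
ee_rot: [[0.998, 0.062, -0.001], [0.062, -0.998, 0.001], [-0.001, -0.001, -1.0]]
contact_force: [-0.5, 0.2, -0.2]
grip_width: 0.0918
finger_force: 0.0
1.35 [ 0.461  -0.3703  0.1553] axes [[0.998, 0.062, -0.001], [0.062, -0.998, -0.001], [-0.001, 0.001, -1.0]] F [-0.46  0.24 -0.24] 0.0918195732905064
printer mm [-48.3 -49.7 155.3] left finger [-48.5   5.8 155.4]
```

```bash
python3 -m inch '[[[0.2,0.1,2.5],[0,0,0],9.18],[[0,0,0],[0,0,0],9.18]]'; python3 st.py
python3 - <<'E'
from plant import vision
import cv2
c=vision.read_camera('wrist'); cv2.imwrite('pics/w1.png',c['img'][:,:,::-1])
c=vision.read_camera('top'); cv2.imwrite('pics/t2.png',cv2.resize(c['img'][160:300,340:490,::-1],None,fx=5,fy=4))
E
```

```text
t: 1.6
position: [0.461, -0.3713, 0.1294]
ee_rot: [[0.998, 0.06, -0.004], [0.06, -0.998, 0.003], [-0.004, -0.004, -1.0]]
contact_force: [-0.7, -0.2, -0.1]
grip_width: 0.0919
finger_force: 0.0
1.6 [ 0.461  -0.3713  0.1294] axes [[0.998, 0.06, -0.004], [0.06, -0.998, -0.004], [-0.004, 0.003, -1.0]] F [-0.73 -0.18 -0.08] 0.09186928762599988
printer mm [-48.4 -50.7 129.4] left finger [-48.5   4.8 129.6]
```

View pics/w1.png

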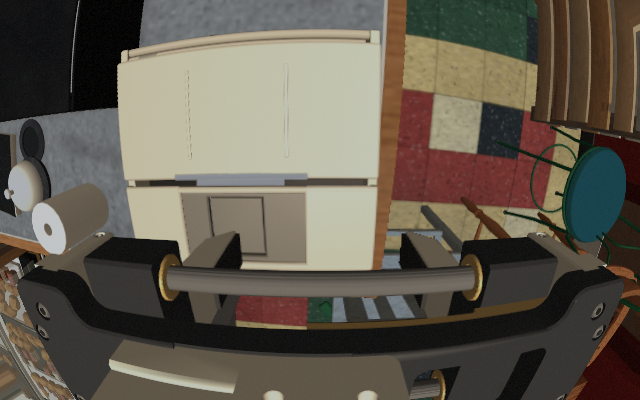

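The wrist view shows the button outline at (210–265, 197–255) and the left finger's tip ending near (238,235). I'll check that by projecting the expected points into the image.

Run:
```python
from plant import vision,manip
import numpy as np
c=vision.read_camera('wrist');s=manip.sense();K=c['mtx'];T=c['world_from_camera'];R=s['ee_rot'];p=s['position']
def pr(X):
    q=np.linalg.inv(T)@np.append(X,1);th=np.arctan2(np.hypot(q[0],q[1]),q[2]);d=q[:2]/np.hypot(*q[:2]);return np.round([K[0,2]+K[0,0]*th*d[0],K[1,2]+K[1,1]*th*d[1]],1)
for x in(-.0095,.0095):
  for y in(-.046,-.065): print('tip',x,y,pr(p+R@[x,y,0]))
y=np.radians(3.37);A=np.array([[np.cos(y),-np.sin(y),0],[np.sin(y),np.cos(y),0],[0,0,1]])
for x in(-66,-26):
  for yy in(-13.5,22.5): print('btn',x,yy,pr(A@[x/1e3,yy/1e3,.107]+[.5063,-.3179,0]))
```

```text
tip -0.0095 -0.046 [242.5 262.4]
tip -0.0095 -0.065 [212.3 261.1]
tip 0.0095 -0.046 [239.3 232.7]
tip 0.0095 -0.065 [208.  231.9]
btn -66 -13.5 [262.8 258.1]
btn -66 22.5 [212.3 256.3]
btn -26 -13.5 [258.7 201. ]
btn -26 22.5 [205.2 200.8]
```

Run:
```python
import cv2
a=cv2.imread('pics/w1.png')[180:290,170:320]
cv2.imwrite('pics/w1c.png',cv2.resize(a,None,fx=5,fy=5,interpolation=cv2.INTER_CUBIC))
```

```text
(no output)
```

View pics/w1c.png

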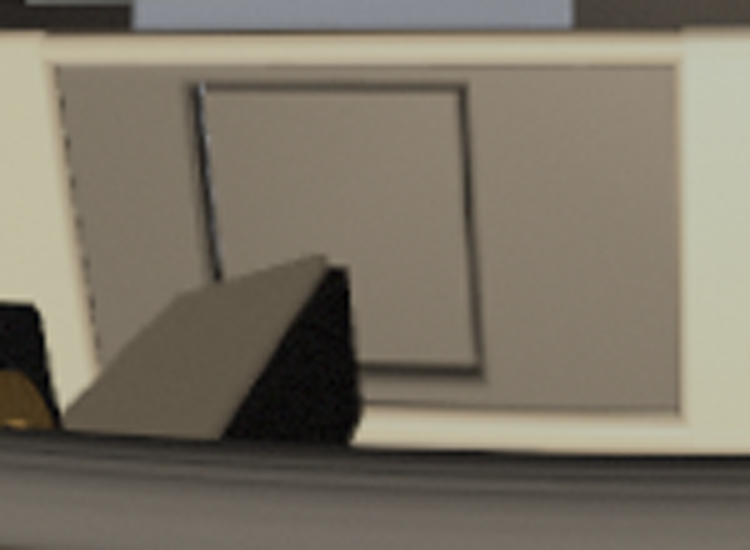

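The finger tip is at about (239,233), as predicted, and tapers to a thin edge. The button reads about 3 mm to −y and 2–4 mm to +x of my estimate, so the finger is inside it either way. I'll nudge +x and press.

```bash
python3 -m inch '[[[0.4,0,1.0],[0,0,0],9.18],[[0,0,0.8],[0,0,0],9.18],[[0,0,0.4],[0,0,0],9.18]]'; python3 st.py
```

```text
t: 2.12
position: [0.4662, -0.3722, 0.109]
ee_rot: [[0.998, 0.06, -0.001], [0.06, -0.998, 0.001], [-0.001, -0.001, -1.0]]
contact_force: [-0.5, -0.6, 1.1]
grip_width: 0.092
finger_force: 0.0
2.125 [ 0.4662 -0.3722  0.109 ] axes [[0.998, 0.06, -0.001], [0.06, -0.998, -0.001], [-0.001, 0.001, -1.0]] F [-0.52 -0.56  1.08] 0.09201817128907784
printer mm [-43.2 -51.8 109. ] left finger [-43.3   3.7 109.1]
```

```bash
python3 -m inch '[[[0,0,0.3],[0,0,0],9.18],[[0,0,0.2],[0,0,0],9.18]]'; python3 -m inch '[[[0,0,0.15],[0,0,0],9.18],[[0,0,0],[0,0,0],9.18]]'
```

```text
t: 2.38
position: [0.4665, -0.3724, 0.1046]
ee_rot: [[0.998, 0.06, -0.0], [0.06, -0.998, 0.0], [-0.0, -0.0, -1.0]]
contact_force: [-0.9, 0.0, 2.1]
grip_width: 0.0921
finger_force: 1.0
t: 2.62
position: [0.4665, -0.3723, 0.1034]
ee_rot: [[0.998, 0.06, -0.0], [0.06, -0.998, -0.0], [-0.0, 0.0, -1.0]]
contact_force: [-1.4, 0.2, 2.5]
grip_width: 0.0919
finger_force: 1.1
```

The surface gives softly, so the finger is in the button.

```bash
python3 -m inch '[[[0,0,0.12],[0,0,0],9.18],[[0,0,0.08],[0,0,0],9.18],[[0,0,0],[0,0,0],9.18]]'
python3 - <<'E'
from plant import vision
import cv2
c=vision.read_camera('scene'); cv2.imwrite('pics/s3.png',c['img'][100:300,280:520,::-1].repeat(3,0).repeat(3,1))
E
```

```text
t: 3.0
position: [0.4665, -0.3724, 0.1013]
ee_rot: [[0.998, 0.06, -0.0], [0.06, -0.998, -0.0], [-0.0, -0.0, -1.0]]
contact_force: [-1.3, 0.9, 4.4]
grip_width: 0.0915
finger_force: 2.1
```

View pics/s3.png

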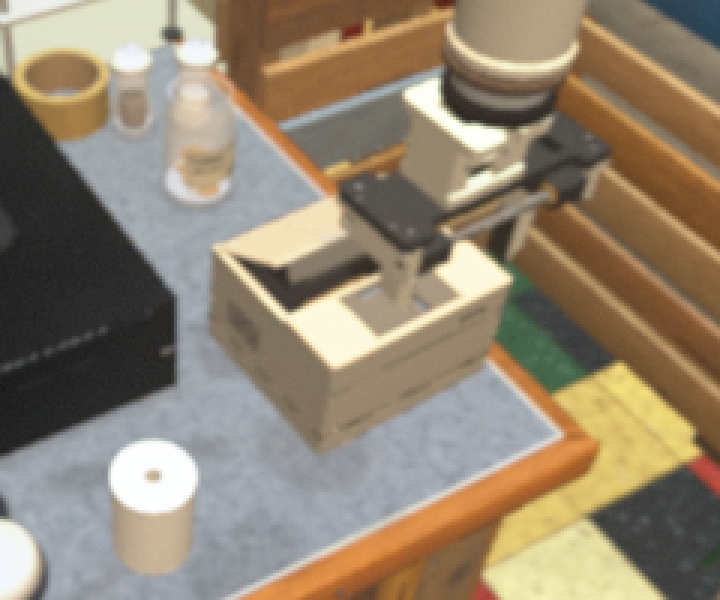

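The cover is springing up, with a dark gap open behind the deck at about (330,270). I lift off the button, close the hand and centre it.

```bash
python3 -m inch '[[[0,0,-0.8],[0,0,0],9.18],[[0,0,-2],[0,0,0],9.18],[[0,0,-2],[0,0,0],5],[[0,-2.5,0],[0,0,0],2],[[0,-2.7,0],[0,0,0],0]]';python3 -m inch '[[[0,0,0],[0,0,0],0],[[0,0,0],[0,0,0],0],[[0,0,0],[0,0,0],0],[[0,0,0],[0,0,0],0],[[0,0,0],[0,0,0],0]]'; python3 st.py;  python3 - <<'E'
from plant import vision
import cv2
c=vision.read_camera('scene'); cv2.imwrite('pics/s4.png',c['img'][100:300,280:520,::-1].repeat(3,0).repeat(3,1))
E
```

```text
t: 3.68
position: [0.4642, -0.3208, 0.1512]
ee_rot: [[0.998, 0.059, 0.002], [0.059, -0.998, -0.002], [0.002, 0.002, -1.0]]
contact_force: [0.5, 0.1, -0.5]
grip_width: 0.0663
finger_force: 0.0
t: 4.3
position: [0.4634, -0.3208, 0.1491]
ee_rot: [[0.998, 0.059, -0.0], [0.059, -0.998, 0.0], [-0.0, -0.0, -1.0]]
contact_force: [-0.2, 0.1, -0.9]
grip_width: 0.0163
finger_force: 0.0
4.3 [ 0.4634 -0.3208  0.1491] axes [[0.998, 0.059, -0.0], [0.059, -0.998, -0.0], [-0.0, 0.0, -1.0]] F [-0.17  0.05 -0.91] 0.016345590976608267
printer mm [-43.   -0.4 149.1] left finger [-43.   55.1 149.1]
```

View pics/s4.png

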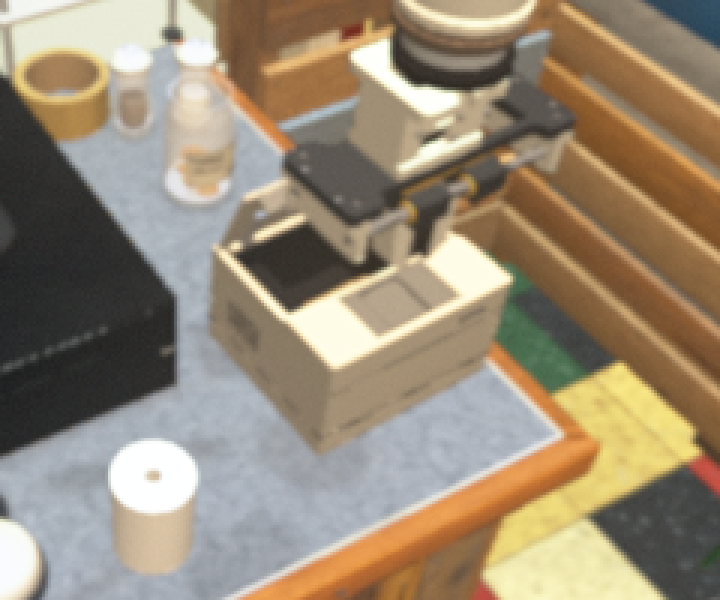

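The cover stands up at about 1.2 rad, and the button is back flush and free. Now the push backward.

```bash
python3 -m inch '[[[2,0,-0.8],[0,0,0],0],[[1.5,0,0],[0,0,0],0],[[1,0,0],[0,0,0],0],[[1,0,0],[0,0,0],0],[[0.7,0,0],[0,0,0],0]]';python3 st.py;python3 -m inch '[[[0.7,0,0],[0,0,0],0],[[0.7,0,0],[0,0,0],0],[[0.6,0,0],[0,0,0],0]]'; python3 st.py
```

```text
t: 4.97
position: [0.5255, -0.3167, 0.1569]
ee_rot: [[0.998, 0.06, -0.001], [0.06, -0.998, 0.0], [-0.001, -0.0, -1.0]]
contact_force: [-1.1, -0.1, 0.5]
grip_width: 0.0007
finger_force: 0.3
4.975 [ 0.5255 -0.3167  0.1569] axes [[0.998, 0.06, -0.001], [0.06, -0.998, -0.0], [-0.001, 0.0, -1.0]] F [-1.12 -0.15  0.54] 0.0006529002957847444
printer mm [1.930e+01 1.000e-01 1.569e+02] left finger [ 19.2  55.6 156.9]
t: 5.35
position: [0.5458, -0.3156, 0.1572]
ee_rot: [[0.998, 0.06, 0.0], [0.06, -0.998, -0.0], [0.0, 0.0, -1.0]]
contact_force: [-0.2, 0.3, 0.1]
grip_width: 0.0003
finger_force: 0.1
5.35 [ 0.5458 -0.3156  0.1572] axes [[0.998, 0.06, 0.0], [0.06, -0.998, 0.0], [0.0, -0.0, -1.0]] F [-0.22  0.3   0.14] 0.000298901523213991
printer mm [ 39.6   0.  157.2] left finger [ 39.5  55.5 157.2]
```

```bash
python3 -m inch '[[[0.6,0,0],[0,0,0],0],[[0.6,0,0],[0,0,0],0],[[0.4,0,0],[0,0,0],0],[[0,0,0],[0,0,0],0],[[0,0,0],[0,0,0],0]]'; python3 st.py;python3 - <<'E'
from plant import vision
import cv2
c=vision.read_camera('scene'); cv2.imwrite('pics/s5.png',c['img'][100:300,280:520,::-1].repeat(3,0).repeat(3,1))
E
```

```text
t: 5.98
position: [0.5611, -0.3147, 0.1572]
ee_rot: [[0.998, 0.06, -0.0], [0.06, -0.998, -0.0], [-0.0, 0.0, -1.0]]
contact_force: [-0.0, 0.1, -0.1]
grip_width: 0.0005
finger_force: 0.0
5.975 [ 0.5611 -0.3147  0.1572] axes [[0.998, 0.06, -0.0], [0.06, -0.998, 0.0], [-0.0, -0.0, -1.0]] F [-0.01  0.07 -0.08] 0.0005426547385001839
printer mm [ 54.9  -0.  157.2] left finger [ 54.8  55.5 157.2]
```

View pics/s5.png

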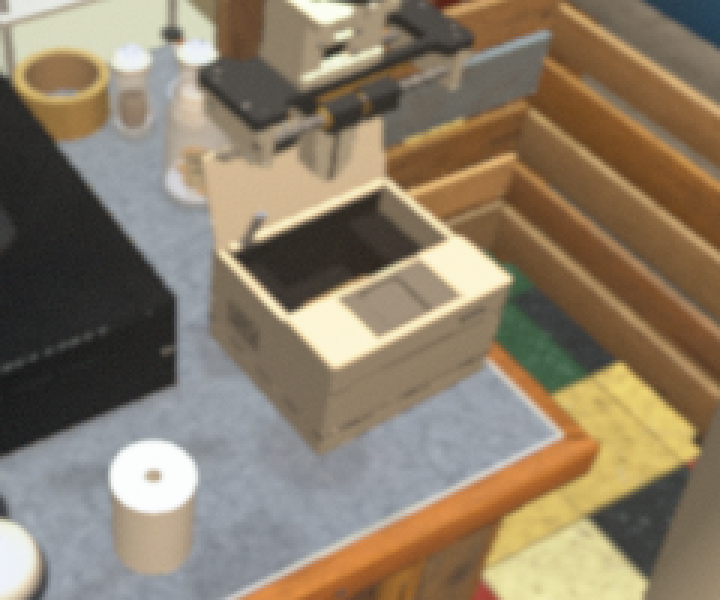

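The cover is past upright, with its inner face at about (290,175) and no contact force. I back off and check its angle.

```bash
python3 -m inch '[[[-3,0,0],[0,0,0],0],[[-5,0,0],[0,0,0],0],[[-5,0,0],[0,0,0],0],[[-3,0,-2],[0,0,0],0],[[0,0,-3],[0,0,0],0]]'; python3 -m inch '[[[0,0,0],[0,0,0],0],[[0,0,0],[0,0,0],0],[[0,0,0],[0,0,0],0],[[0,0,0],[0,0,0],0]]';python3 - <<'E'
from plant import vision
import cv2,numpy as np
from h import cloud
c=vision.read_camera('scene'); cv2.imwrite('pics/s6.png',c['img'][100:300,280:520,::-1].repeat(3,0).repeat(3,1))
P=cloud(c).reshape(-1,3);y=np.radians(3.37);A=np.array([[np.cos(y),-np.sin(y),0],[np.sin(y),np.cos(y),0],[0,0,1]])
q=(P-[.5063,-.3179,0])@A*1e3
for z in range(115,190,10):
    m=(abs(q[:,2]-z)<5)&(abs(q[:,1])<80)&(q[:,0]>20)&(q[:,0]<140); print(z,m.sum(),np.median(q[m,0]) if m.any() else '')
E
```

```text
t: 6.65
position: [0.3975, -0.3246, 0.2068]
ee_rot: [[0.998, 0.056, -0.004], [0.056, -0.998, 0.001], [-0.004, -0.001, -1.0]]
contact_force: [-1.0, -1.5, 0.8]
grip_width: 0.0006
finger_force: 0.0
t: 7.15
position: [0.4014, -0.3237, 0.2064]
ee_rot: [[0.998, 0.06, -0.001], [0.06, -0.998, 0.001], [-0.001, -0.001, -1.0]]
contact_force: [-0.2, 0.4, -0.0]
grip_width: 0.0004
finger_force: 0.0
115 184 73.67191848687204
125 209 77.33165590784864
135 210 80.86008102418506
145 218 84.52503427440018
155 232 88.0822034155785
165 114 90.74414274036093
175 189 84.14251532412963
185 228 81.45652669085652
```

View pics/s6.png

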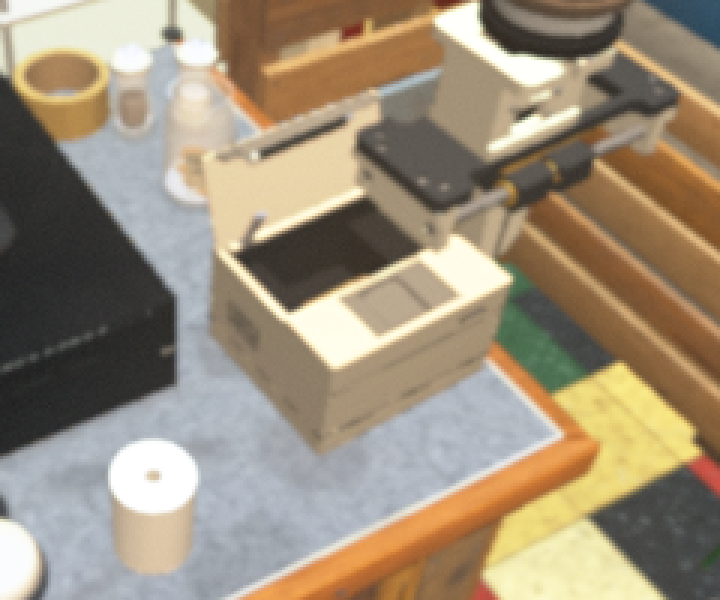

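The cover stands back: its lean is 3.6 mm per 10 mm of height, or about 1.92 rad, which is the stop. The roll at (153,505) hasn't moved, and the hand is clear.

```bash
python3 -c "
from plant import manip
print(manip.sign_off())"
```

```text
the job is handed in; nothing more can be done
None
```

I pressed the release button and pushed the printer's cover back to its stop (about 1.92 rad). The button came back up, I saw no movement of the roll and the arm never went near the bell, and the job was handed in after about 7 s of robot time (no verdict was shown).

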